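# Nest the balcony cook kit in the saucepan

### The arm

A 6-joint arm with a two-finger parallel gripper is mounted at the origin on the work surface. World frame = base frame: x ahead of the robot, y to its left, z up, the work surface at z = 0. Lengths are in m, angles in rad, forces in N, time in s.
With the tool pointing down it reaches from about 0.35 to 0.775 m from the base axis. Payload 5.5 kg.
Tool frame: the origin (TCP) lies midway between the tips of the shut fingers; the grasp point (between the pads) lies manip.pinch_z behind it (manip.pinch_z is the distance from the TCP to the grasp point, in m); y points along the fingers, x is the direction in which the jaws open and shut, and the axes are right-handed (so a half turn about y gives the same grasp; the last joint's range is limited). The gripper opens to 85 mm and grips with 20 to 120 N. Pads are 22 mm wide; open, the fingers measure 114 mm over their backs; the gripper's body (76 mm by 85 mm) begins 54 mm behind the grasp point. The pads swing forward as they close: fully open they stand 13 mm farther back than shut.
Start: joints at [-1.339, 0.313, 0.046, 1.304, 0, 1.431], TCP at [0.209, -0.536, 0.231] pointing down, gripper open.
Joint ranges: [-2.76, 2.76], [-0.86, 1.69], [-1.03, 1.26], [-2.2, 2.34], [-1.47, 1.5], [-3.14, 3.14]. Speed limits (rad/s): [2.57, 2.57, 3.14, 3.14, 3.14, 3.14].

### API

Orientations are given as a unit quaternion [x, y, z, w].
In Python, from plant import manip gives the robot as it stands. Calls block until the motion is done:
- manip.reach(position, orientation): joint-space move of the TCP to a pose.
- manip.move_straight(position, velocity=0.15, rot=None, until_force=None): straight line of the TCP; rot=None keeps the orientation; velocity is the mean speed in m/s. With until_force (N) it stops when the force on the tool has changed by that much, and returns True; else False.
- manip.move_j(angles): joint-space move.
- manip.move_gripper(opening, force=None): finger opening in m; force is the grip in N (None keeps the last); returns when the fingers have stopped.
- manip.dwell(seconds).
- manip.inverse_kinematics(position, orientation): joint angles nearest the present ones, or None.
- manip.camera(name): name is "scene" or "top" or "wrist"; returns a dict with "frame" (384x512x3 uint8, red, green, blue), "z_map" (384x512 float32, m along the optical axis (not along the pixel's ray), 0 where there is no reading), "vertical_fov" (degrees; the focal length in pixels is half the picture's height over the tangent of half this angle, whatever the lens; pixels are square), "cx", "cy" (the principal point, pixels), "k1" (the pictures are not rectified: a ray, as slopes to the right and down, at radius r is drawn at 1 + k1 r^2 times it, then the intrinsics apply), "view" (4x4, takes a point from world to camera coordinates); the wrist camera has in their place "tool_from_camera" (4x4, takes a point from camera to tool coordinates, whose origin is the TCP and whose axes are the tool frame's). Camera axes: x right, y down, z forward; pixel columns grow to the right and rows downward; lengths in m; the calibration is good to about 2 mm. A picture is of the moment at which its call begins: read the wrist's pose just before it.
A pose or a line that the arm cannot do raises manip.PlanningError and nothing moves.
- manip.close_job(): hands the job in, once; it reports no verdict.
Readings, each from a call of its own:
- manip.get_clock(): time.
- manip.get_q(): joint angles.
- manip.get_joint_velocities(): joint speeds.
- manip.get_joint_torque(): joint torques, N m.
- manip.get_position(): TCP position.
- manip.get_tool_rot(): TCP orientation.
- manip.get_contact_force(): force on the tool from outside, world axes, zero at the start.
- manip.get_wrist_torque(): the same for the moment, N m.
- manip.get_finger_gap(): finger opening in m.
Only numpy, scipy, OpenCV 4.12 (cv2) and the standard library are available. Lean on these libraries where they do the work, as an engineer would, in place of code of your own. Each camera call takes 0.05 s, during which the arm holds its last target. There are 200 camera calls.

### The job

Pack the cook kit into the saucepan, one thing at a time and in this order: lay the cork pad flat in the middle of the pan, stand the purple mug squarely on the pad, stand the yellow mug inside the purple mug, and last stand the aluminium canister inside the yellow mug, all upright and let go. Leave the saucepan and the other things on the table standing where they are.

Things in the scene. Friction and masses are not known exactly. Their poses are not given: they have to be found in the camera images.
- cork_pad: Flat round pad of brown cork, 64 mm across, 16 mm thick, loose on the table. Origin: centre of its underside, z up; yaw means nothing.
- purple_mug: Purple plastic mug without handle, the wide short one, standing mouth up: outside 64 mm across at the foot, 69 mm at the rim, 60 mm high; wall 2.5 mm (mouth 64 mm inside, 59 mm at its floor), floor 3 mm thick. About 60 g. Origin: centre of its underside, z up; yaw means nothing.
- yellow_mug: Yellow plastic mug without handle, the slim tall one, standing mouth up: outside 47 mm across at the foot, 51 mm at the rim, 90 mm high; wall 2.5 mm (mouth 46 mm inside, 42 mm at its floor), floor 3 mm thick. About 50 g. Origin: centre of its underside, z up; yaw means nothing.
- canister: Closed slim aluminium canister with a dark band near its top, standing upright: a cylinder 30 mm across, 120 mm high, about 70 g. Origin: centre of its underside, z up; yaw means nothing.
- saucepan: Low steel saucepan, loose on the table, about 0.7 kg: outside 180 mm across and 58 mm high, wall 3 mm (inside 174 mm across), floor 4 mm thick. A short black handle lies along its own +x, out to 193 mm from the centre and up to 50 mm above the table. Origin: centre of its underside.
- jam_jar: Amber glass jar with a white lid, 60 mm across, 66 mm high; a bystander. Origin: centre of its underside, z up; yaw means nothing.
- salt_shaker: Green plastic salt shaker, 42 mm across, 66 mm high; a bystander. Origin: centre of its underside, z up; yaw means nothing.
- egg_cup: Blue ceramic egg cup, 50 mm across, 56 mm high; a bystander. Origin: centre of its underside, z up; yaw means nothing.
- red_tin: Closed round red tin, 61 mm across, 44 mm high; a bystander. Origin: centre of its underside, z up; yaw means nothing.
Not all that is in view belongs to the job. What is shaped like the purple_mug but green is not meant. Of the things that look like the canister, take the one that is farthest from the robot's base at the start.

How it is judged:
By the outcome, as a careful person would: the job done as asked, in the order asked, and still so for the second after the job is handed in, with the robot touching nothing.
It also fails if it takes over 109 s, if anything falls off the work surface, if the arm or the gripper's body presses on something with over 40 N, if the wrist force passes 120 N, or if a joint passes its speed limit or range.

## Working session

There is one attempt and no reset: what is moved stays moved. The work goes in short steps, each a Python script; the robot and the scene stay as the last script left them, time stands still between calls to the robot, and variables do not carry over. Pictures are saved under pics/ and viewed, about 12 in all and at most 16, crops included, and the job is handed in when it is done.

```bash
ls; mkdir -p pics; cat > h.py <<'E'
import numpy as np, cv2
from plant import manip
from scipy.spatial.transform import Rotation as R
def save(c,name,crop=None,s=1):
    im=c["frame"][:,:,::-1]
    if crop: im=im[crop[1]:crop[3],crop[0]:crop[2]]
    cv2.imwrite(f"pics/{name}.png",cv2.resize(im,None,fx=s,fy=s,interpolation=cv2.INTER_CUBIC))
def K(c):
    f=c["frame"].shape[0]/2/np.tan(np.radians(c["vertical_fov"])/2)
    return np.array([[f,0,c["cx"]],[0,f,c["cy"]],[0,0,1.]]),np.array([c["k1"],0,0,0,0.])
def slopes(c,uv):
    k,d=K(c); return cv2.undistortPoints(np.asarray(uv,float).reshape(-1,1,2),k,d)[:,0]
def cam2world(c,pose=None):
    if "view" in c: return np.linalg.inv(c["view"])
    T=np.eye(4);T[:3,:3]=R.from_quat(pose[1]).as_matrix();T[:3,3]=pose[0]
    return T@c["tool_from_camera"]
def onplane(c,uv,z,pose=None):
    T=cam2world(c,pose);s=slopes(c,uv);d=np.c_[s,np.ones(len(s))]@T[:3,:3].T
    t=(z-T[2,3])/d[:,2]; return T[:3,3]+d*t[:,None]
def cloud(c,pose=None):
    h,w=c["z_map"].shape;u,v=np.meshgrid(np.arange(w),np.arange(h))
    s=slopes(c,np.c_[u.ravel(),v.ravel()]);z=c["z_map"].ravel()
    T=cam2world(c,pose);P=np.c_[s*z[:,None],z]@T[:3,:3].T+T[:3,3];P[z==0]=np.nan
    return P.reshape(h,w,3)
def shot(name):
    pose=(np.array(manip.get_position()),np.array(manip.get_tool_rot()));c=manip.camera(name);return c,pose
E
python3 - <<'E'
from h import *
for n in("top","scene"):
    c,p=shot(n);save(c,n,s=1.5);print(n,c["vertical_fov"],c["cx"],c["cy"],c["k1"],np.round(cam2world(c),3).tolist(),c["z_map"].min(),c["z_map"].max())
    np.save(n,c,allow_pickle=True)
print(manip.pinch_z,manip.get_tool_rot(),manip.get_clock())
E
```

```text
pics
top 55.02333505793727 253.83337296108968 189.63022358399348 0.014173477149462498 [[-0.027, -0.996, 0.091, 0.372], [-1.0, 0.027, -0.004, 0.008], [0.002, -0.091, -0.996, 0.959], [0.0, 0.0, 0.0, 1.0]] 0.0 1.8125827
scene 52.9669435113164 257.4194030088271 187.44586619847837 -0.0795914519513816 [[0.274, 0.758, -0.593, 1.125], [0.962, -0.215, 0.169, -0.187], [0.001, -0.616, -0.788, 0.904], [0.0, 0.0, 0.0, 1.0]] 0.0 3.4656732
0.0187 [-0.58340655  0.39939798 -0.39854291  0.58419312] 0.1
```

View pics/top.png

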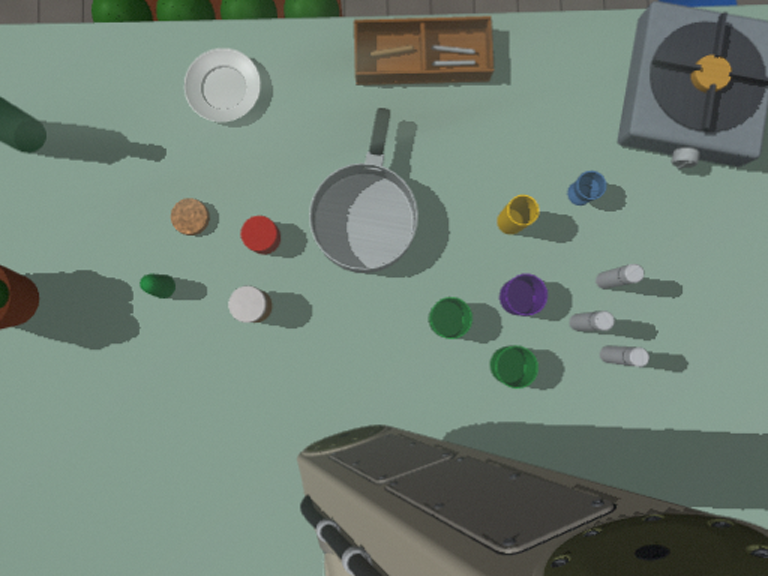

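View pics/scene.png

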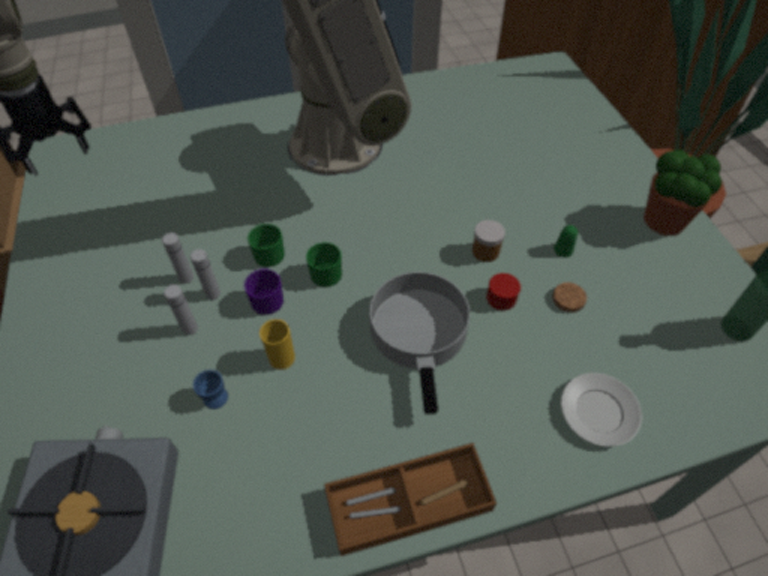

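Top view (shown at 1.5×):
- cork pad (189,217); red tin (260,235); jar (249,304); shaker (157,286)
- pan (363,217), handle pointing up
- yellow mug (519,213); purple mug (523,294); green decoy mugs (450,318) and (514,366); egg cup (588,187)
- canister-like things, tops at (633,273), (603,320) and (638,357)

I'll measure them all from the two views' depth.

```bash
python3 - <<'E'
from h import *
seeds={"pad":(189,217),"tin":(260,235),"jar":(249,304),"shaker":(157,286),"pan":(363,217),"yellow":(519,213),"purple":(523,294),"green1":(450,318),"green2":(514,366),"egg":(588,187),"canA":(633,273),"canB":(603,320),"canC":(638,357)}
ct=np.load("top.npy",allow_pickle=True).item();cs=np.load("scene.npy",allow_pickle=True).item()
clouds=[cloud(ct),cloud(cs)]
P=clouds[0]
flat=P[240:260,30:100].reshape(-1,3);print("table z",np.nanmean(flat[:,2]),np.nanstd(flat[:,2]))
for n,(u,v) in seeds.items():
    u/=1.5;v/=1.5
    H={"pad":.016,"tin":.044,"jar":.066,"shaker":.066,"pan":.058,"yellow":.09,"egg":.056}.get(n,.12 if "can" in n else .06)
    p0=onplane(ct,[(u,v)],H)[0]
    out=[]
    for Q in clouds:
        q=Q.reshape(-1,3);r=.11 if n=="pan" else .045
        m=(abs(q[:,2]-H)<.008)&(np.hypot(*(q[:,:2]-p0[:2]).T)<r)
        q=q[m]
        if len(q)<6: out.append(None);continue
        (c,rad)=cv2.minEnclosingCircle(q[:,:2].astype(np.float32)*1000)
        out.append((np.round(c,1),round(rad*2,1),len(q),round(np.median(q[:,2])*1000,1)))
    print(n,np.round(p0*1000),*out,"dist",round(np.hypot(*p0[:2]),3))
h=onplane(ct,[(382/1.5,112/1.5)],.045);print("handle end",h)
E
```

```text
table z 0.0003879378503404309 0.0017153578464435965
pad [583. 332.  16.] (array([585.8, 333. ]), 63.9, 485, np.float64(16.1)) (array([587.7, 335.4]), 65.7, 344, np.float64(17.0)) dist 0.671
tin [543. 204.  44.] (array([547.6, 207.8]), 61.5, 460, np.float64(44.4)) (array([548.5, 210.3]), 62.0, 321, np.float64(45.0)) dist 0.58
jar [427. 218.  66.] (array([428.5, 222.8]), 59.8, 483, np.float64(66.4)) (array([427.8, 223.2]), 64.1, 267, np.float64(67.1)) dist 0.479
shaker [460. 366.  66.] (array([466.6, 381.2]), 31.2, 122, np.float64(63.9)) (array([468.2, 385.5]), 32.9, 68, np.float64(64.1)) dist 0.588
pan [566.  30.  58.] (array([577.2,  27.9]), 196.0, 367, np.float64(57.7)) (array([577.3,  34.3]), 197.5, 426, np.float64(57.1)) dist 0.567
yellow [ 559. -219.   90.] (array([ 565. , -224.3]), 51.4, 111, np.float64(89.6)) (array([ 564.4, -223.7]), 52.8, 117, np.float64(88.6)) dist 0.601
purple [ 432. -227.   60.] (array([ 431.7, -230.3]), 69.1, 130, np.float64(59.8)) (array([ 430.8, -230.8]), 73.1, 136, np.float64(58.6)) dist 0.488
green1 [ 396. -107.   60.] (array([ 397.3, -106.9]), 68.7, 
[... 172 characters left out ...]
rray([ 314.7, -207.9]), 72.5, 128, np.float64(58.2)) dist 0.377
egg [ 607. -345.   56.] (array([ 611.5, -351.1]), 50.5, 120, np.float64(54.8)) (array([ 609.7, -346.9]), 51.1, 135, np.float64(54.8)) dist 0.698
canA [ 455. -380.  120.] (array([ 455.3, -381.3]), 30.5, 143, np.float64(120.3)) (array([ 457.1, -378.9]), 29.8, 95, np.float64(119.8)) dist 0.593
canB [ 385. -330.  120.] (array([ 385.5, -332. ]), 29.6, 145, np.float64(120.2)) (array([ 385.2, -328.1]), 30.4, 91, np.float64(120.0)) dist 0.507
canC [ 328. -379.  120.] (array([ 329.3, -380.2]), 30.0, 150, np.float64(120.2)) (array([ 328.8, -377.3]), 30.7, 83, np.float64(120.5)) dist 0.501
handle end [[ 0.74988541 -0.00604637  0.045     ]]
```

```bash
cat >> h.py <<'E'
from scipy.optimize import least_squares
def down(a): return (R.from_euler('z',a)*R.from_euler('x',np.pi)).as_quat()
def circ(q,r,c0):
    s=least_squares(lambda c:np.hypot(*(q[:,:2]-c).T)-r,c0,loss='soft_l1',f_scale=.002); return s.x,np.median(abs(s.fun))
def toppts(P,H,c0,rad,tol=.008):
    q=P.reshape(-1,3); return q[(abs(q[:,2]-H)<tol)&(np.hypot(*(q[:,:2]-c0).T)<rad)]
def yaw(): 
    x=R.from_quat(manip.get_tool_rot()).as_matrix()[:,0]; return np.arctan2(x[1],x[0])
E
python3 - <<'E'
from h import *
for n in("top","scene"):
    c=np.load(n+".npy",allow_pickle=True).item();P=cloud(c)
    q=toppts(P,.058,(.57,.03),.105,.005);print(n,circ(q,.0885,(.57,.03)),len(q))
print("yaw",yaw())
for nm,p in dict(pad=(.586,.334),pan=(.57,.03),purple=(.432,-.231),yellow=(.565,-.224),can=(.456,-.380)).items():
  for a in np.arange(0,3.1,np.pi/4)-np.pi/2:
    j=manip.inverse_kinematics([*p,.27],down(a)); print(nm,round(a,2),None if j is None else np.round(j,2))
E
```

```text
top (array([0.56897049, 0.03137179]), np.float64(0.0008422041029460467)) 322
scene (array([0.5699385 , 0.03336093]), np.float64(0.0009918488524680025)) 339
yaw -1.1989994954369791
pad -1.57 None
pad -0.79 None
pad 0.0 None
pad 0.79 None
pan -1.57 None
pan -0.79 None
pan 0.0 None
pan 0.79 None
purple -1.57 None
purple -0.79 None
purple 0.0 None
purple 0.79 None
yellow -1.57 None
yellow -0.79 None
yellow 0.0 None
yellow 0.79 None
can -1.57 None
can -0.79 None
can 0.0 None
can 0.79 None
```

```bash
python3 - <<'E'
from h import *
c=np.load("top.npy",allow_pickle=True).item()
save(c,"cropcan",(320,110,460,260),4)
E
```

```text
(no output)
```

View pics/cropcan.png

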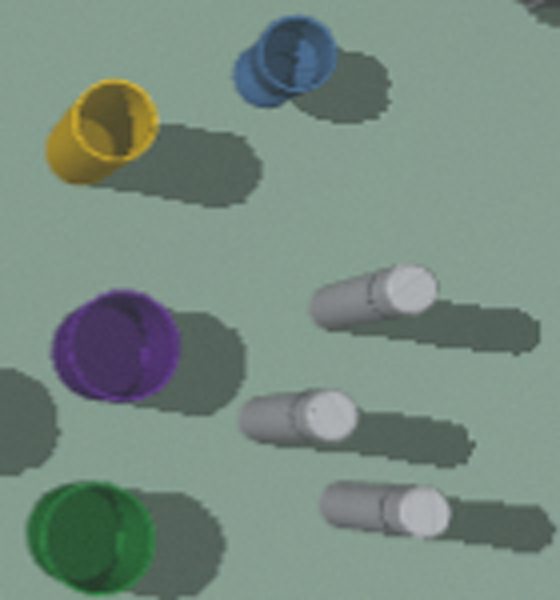

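The crop shows the purple mug at (117,346) and the yellow mug at (115,120). The upper canister, with its top at (410,290), is the farthest from the base at 0.593 m, against 0.507 and 0.501 m for the others. Next I'll check the tool convention, since IK failed everywhere.

```bash
python3 - <<'E'
from h import *
q=manip.get_tool_rot();print(R.from_quat(q).as_matrix().round(3))
p=manip.get_position()
print(manip.inverse_kinematics(p,q))
for z in (.2,.231,.25,.27):
  for a in (-1.2,0,.4,1.2,2,3): print(z,a,manip.inverse_kinematics([p[0],p[1],z],down(a)))
E
```

```text
[[ 0.363 -0.     0.932]
 [-0.932  0.002  0.363]
 [-0.002 -1.     0.   ]]
[-1.33858222e+00  3.13956170e-01  4.51097267e-02  1.30359294e+00
  7.57227292e-06  1.43121378e+00]
0.2 -1.2 [-0.84131506  1.11220759  0.28858225  2.31796731 -1.21211139 -3.14159265]
0.2 0 None
0.2 0.4 None
0.2 1.2 None
0.2 2 None
0.2 3 None
0.231 -1.2 None
0.231 0 None
0.231 0.4 None
0.231 1.2 None
0.231 2 None
0.231 3 None
0.25 -1.2 None
0.25 0 None
0.25 0.4 None
0.25 1.2 None
0.25 2 None
0.25 3 None
0.27 -1.2 None
0.27 0 None
0.27 0.4 None
0.27 1.2 None
0.27 2 None
0.27 3 None
```

The tool's y axis is the approach direction, so I'll fix the orientation helper and look at the pad.

```bash
cat >> h.py <<'E'
def down(a):
    c,s=np.cos(a),np.sin(a); return R.from_matrix(np.array([[c,0,-s],[s,0,c],[0,-1,0]])).as_quat()
E
python3 - <<'E'
from h import *
for nm,p in dict(pad=(.586,.334),pan=(.5695,.0325),purple=(.432,-.231),yellow=(.565,-.224),can=(.456,-.380)).items():
  for a in np.arange(0,6.2,np.pi/4)-np.pi:
    j=[manip.inverse_kinematics([*p,z],down(a)) for z in (.3,0.0)]
    print(nm,round(a,2),[None if k is None else np.round(k,2).tolist() for k in j])
c,_=shot("wrist");print(c["tool_from_camera"].round(3),c["vertical_fov"])
E
```

```text
pad -3.14 [[0.4, 0.53, 0.54, 1.58, 0.0, -1.17], [0.4, 0.65, -0.01, 0.91, 0.0, -1.17]]
pad -2.36 [[0.4, 0.53, 0.54, 1.58, 0.0, -1.96], [0.4, 0.65, -0.01, 0.91, 0.0, -1.96]]
pad -1.57 [[0.4, 0.53, 0.54, 1.58, 0.0, -2.74], [0.4, 0.65, -0.01, 0.91, 0.0, -2.74]]
pad -0.79 [[0.4, 0.53, 0.54, 1.58, 0.0, 2.76], [0.4, 0.65, -0.01, 0.91, 0.0, 2.76]]
pad 0.0 [[0.4, 0.53, 0.54, 1.58, 0.0, 1.97], [0.4, 0.65, -0.01, 0.91, 0.0, 1.97]]
pad 0.79 [[0.4, 0.53, 0.54, 1.58, 0.0, 1.18], [0.4, 0.65, -0.01, 0.91, 0.0, 1.18]]
pad 1.57 [[0.4, 0.53, 0.54, 1.58, 0.0, 0.4], [0.4, 0.65, -0.01, 0.91, 0.0, 0.4]]
pad 2.36 [[0.4, 0.53, 0.54, 1.58, 0.0, -0.39], [0.4, 0.65, -0.01, 0.91, 0.0, -0.39]]
pan -3.14 [[-0.08, 0.3, 0.19, 1.46, 0.0, -1.65], [-0.08, 0.48, -0.32, 0.78, 0.0, -1.65]]
pan -2.36 [[-0.08, 0.3, 0.19, 1.46, 0.0, -2.44], [-0.08, 0.48, -0.32, 0.78, 0.0, -2.44]]
pan -1.57 [[-0.08, 0.3, 0.19, 1.46, 0.0, 3.06], [-0.08, 0.48, -0.32, 0.78, 0.0, 3.06]]
pan -0.79 [[-0.08, 0.3, 0.19, 1.46, 0.0, 2.27], [-0.08, 0.48, -0.32, 0.78, 0.0, 2.27]]
pan 0.0 [[-0.08, 0.3, 0.19, 1.46, 0.0, 1.49], [-0.08, 0.48, -0.32, 0.78, 0.
[... 1859 characters left out ...]
0.83, 0.51, -0.25, 0.8, 0.0, 3.1]]
can -1.57 [[-0.83, 0.35, 0.26, 1.48, 0.0, 2.31], [-0.83, 0.51, -0.25, 0.8, 0.0, 2.31]]
can -0.79 [[-0.83, 0.35, 0.26, 1.48, 0.0, 1.53], [-0.83, 0.51, -0.25, 0.8, 0.0, 1.53]]
can 0.0 [[-0.83, 0.35, 0.26, 1.48, 0.0, 0.74], [-0.83, 0.51, -0.25, 0.8, 0.0, 0.74]]
can 0.79 [[-0.83, 0.35, 0.26, 1.48, 0.0, -0.04], [-0.83, 0.51, -0.25, 0.8, 0.0, -0.04]]
can 1.57 [[-0.83, 0.35, 0.26, 1.48, 0.0, -0.83], [-0.83, 0.51, -0.25, 0.8, 0.0, -0.83]]
can 2.36 [[-0.83, 0.35, 0.26, 1.48, 0.0, -1.62], [-0.83, 0.51, -0.25, 0.8, 0.0, -1.62]]
[[ 1.     0.     0.     0.001]
 [-0.    -0.326  0.945 -0.142]
 [ 0.    -0.945 -0.326  0.086]
 [ 0.     0.     0.     1.   ]] 64.68307011400479
```

```bash
cat >> h.py <<'E'
Y=np.pi/4
def go(x,y,z,a=Y): manip.reach([x,y,z],down(a))
def wfit(H,r,c0,rad,tol=.005):
    c,p=shot("wrist");P=cloud(c,p);q=toppts(P,H,c0,rad,tol)
    return c,p,circ(q,r,c0),len(q),np.median(q[:,2]) if len(q) else None
E
python3 - <<'E'
from h import *
go(.52,-.02,.3)
c,p,f,n,z=wfit(.058,.0885,(.5695,.0325),.105);print("pan",f,n,z);save(c,"w1")
go(.586,.334,.2)
c,p=shot("wrist");q=toppts(cloud(c,p),.016,(.586,.334),.05,.005);print("pad",cv2.minEnclosingCircle((q[:,:2]*1000).astype(np.float32)),len(q),np.median(q[:,2]));save(c,"w2")
cv2.imwrite("pics/w12.png",np.hstack([cv2.imread("pics/w1.png"),cv2.imread("pics/w2.png")])[:, :][::1]) 
im=cv2.imread("pics/w12.png");cv2.imwrite("pics/w12.png",cv2.resize(im,(800,300)))
print(manip.get_clock(),manip.get_position(),manip.get_finger_gap())
E
```

```text
pan (array([0.57020599, 0.03133679]), np.float64(0.0010854408869110446)) 1258 0.05745303474943228
pad ((587.6036376953125, 334.790771484375), 31.849769592285156) 2477 0.015747407347867837
3.8083 [0.586785   0.33258358 0.20086441] 0.08524551661612592
```

View pics/w12.png

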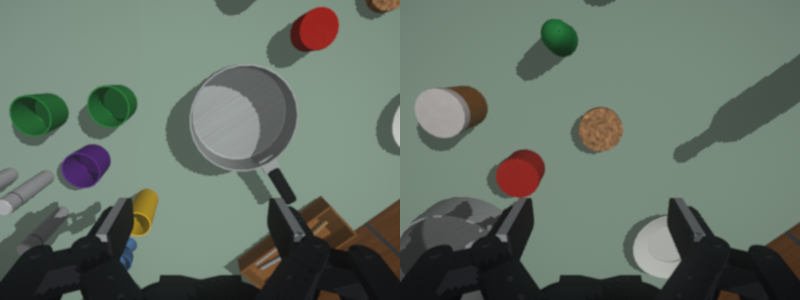

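Left (w1): the pan rim is centred near (243,117). Right (w2): the cork pad is at (600,130). All the views agree: pan (0.570,0.032), pad (0.587,0.334). Now I'll grasp the pad.

```bash
python3 - <<'E'
from h import *
manip.move_gripper(.076,30)
manip.move_straight([.587,.334,.02],.15)
print("touch",manip.move_straight([.587,.334,-.016],.02,until_force=3),manip.get_position(),manip.get_contact_force())
p=np.array(manip.get_position());manip.move_straight([.587,.334,p[2]+.005],.03)
print("free",manip.get_contact_force())
manip.move_gripper(.055,30);print("gap",manip.get_finger_gap(),manip.get_position(),manip.get_contact_force())
manip.move_straight([.587,.334,.12],.12);print("gap",manip.get_finger_gap(),manip.get_contact_force(),manip.get_clock())
c,_=shot("wrist");save(c,"w3")
E
```

```text
touch True [ 0.5869463   0.33398067 -0.00954644] [-0.48169389 -0.34206637  4.56821052]
free [ 0.10841623 -0.55588364 -0.21328227]
gap 0.0630341609383359 [ 0.58706996  0.33405104 -0.00447426] [-1.04461436 -0.68088454  2.74136856]
gap 0.06312294442686639 [-0.73457232  0.30161128 -0.03960912] 8.5667
```

View pics/w3.png

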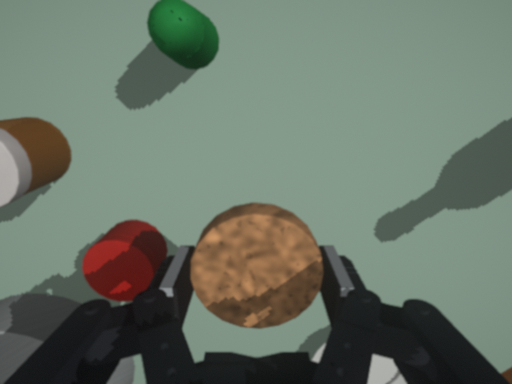

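The pad is held level, centred at (257,262) between the fingers. Now I'll place it.

```bash
python3 - <<'E'
from h import *
go(.570,.032,.16)
manip.move_straight([.570,.032,.025],.12)
print("touch",manip.move_straight([.570,.032,-.005],.02,until_force=3),manip.get_position(),manip.get_contact_force())
manip.move_gripper(.080);manip.dwell(.2)
manip.move_straight([.570,.032,.2],.2)
c,p=shot("wrist");P=cloud(c,p)
q=toppts(P,.020,(.57,.032),.045,.004);print("pad",cv2.minEnclosingCircle((q[:,:2]*1000).astype(np.float32)),len(q),np.median(q[:,2]),np.polyfit(q[:,0],q[:,2],1)[0],np.polyfit(q[:,1],q[:,2],1)[0])
q=toppts(P,.058,(.57,.032),.105,.004);print("pan",circ(q,.0885,(.57,.032)),len(q))
save(c,"w4");print(manip.get_clock())
E
```

```text
touch True [ 5.69906202e-01  3.20009594e-02 -4.98312909e-04] [-1.18980093  0.40713275  4.27129083]
pad ((571.2432250976562, 33.100711822509766), 31.95908546447754) 2544 0.019779410547014986 0.0019689712227841777 -0.000912790212053897
pan (array([0.57033677, 0.03188445]), np.float64(0.0009973587478431037)) 2152
13.9333
```

View pics/w4.png

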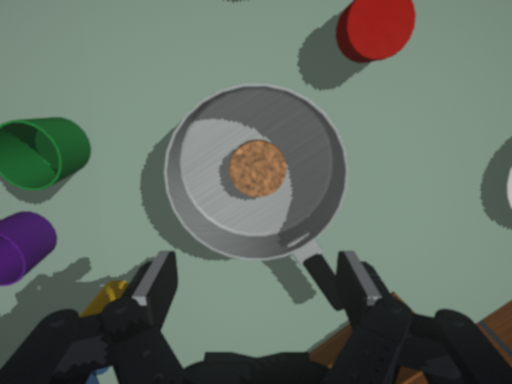

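The pad lies flat in the middle of the pan at (258,168), and the pan hasn't moved. Next is the purple mug.

```bash
python3 - <<'E'
from h import *
manip.move_gripper(.085)
go(.431,-.2305,.2)
c,p,f,n,z=wfit(.06,.033,(.431,-.2305),.045,.006);print("purple",f,n,z)
x,y=(f[0]+[.431,-.2305])/2 if np.hypot(*(f[0]-[.431,-.2305]))<.006 else [.431,-.2305]
manip.move_straight([x,y,.013],.15)
print(manip.get_contact_force())
manip.move_gripper(.055,25);print("gap",manip.get_finger_gap(),manip.get_position(),manip.get_contact_force())
manip.move_straight([x,y,.17],.15);print("gap",manip.get_finger_gap(),manip.get_contact_force(),manip.get_clock())
c,_=shot("wrist");save(c,"w5")
E
```

```text
purple (array([ 0.43214695, -0.23020322]), np.float64(0.0007188922212599883)) 734 0.05935715780756057
[ 0.71209282 -0.20561378  0.20219084]
gap 0.06753530446615665 [ 0.43227305 -0.23084977  0.01420677] [-1.43895901 -0.16877974  5.12513467]
gap 0.06738861544131923 [-0.38877119  0.89212688 -0.62198617] 18.2583
```

View pics/w5.png

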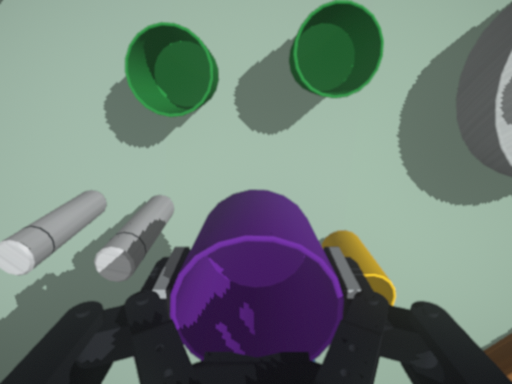

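The purple mug is held upright, with its rim centred near (257,300). Now I'll place it on the pad.

```bash
python3 - <<'E'
from h import *
x,y=.5705,.0323
go(x,y,.17)
manip.move_straight([x,y,.05],.12)
print("touch",manip.move_straight([x,y,.026],.02,until_force=3),manip.get_position(),manip.get_contact_force())
manip.move_gripper(.085);manip.dwell(.2)
manip.move_straight([x,y,.23],.2)
c,p,f,n,z=wfit(.08,.033,(x,y),.045,.006);print("purple",f,n,z)
q=toppts(cloud(c,p),.058,(.57,.032),.105,.004);q=q[np.hypot(*(q[:,:2]-[.57,.032]).T)>.07];print("pan",circ(q,.0885,(.57,.032)),len(q))
save(c,"w6");print(manip.get_clock())
E
```

```text
touch True [0.57018934 0.0323242  0.03416004] [-0.69135319  0.36142735  3.72933233]
purple (array([0.57122903, 0.03386438]), np.float64(0.00070496858830503)) 682 0.07939333142487856
pan (array([0.57042103, 0.03191699]), np.float64(0.0009836185124513785)) 1779
23.1
```

View pics/w6.png

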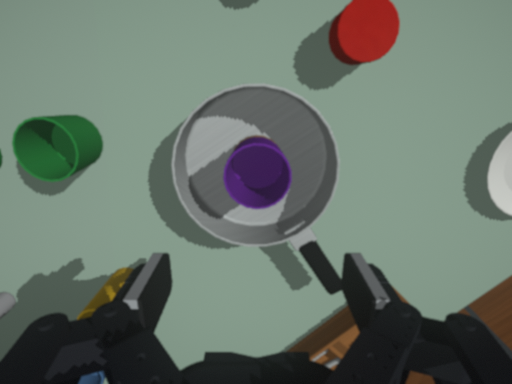

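The purple mug stands on the pad, rim at z=79.4 mm and within 2 mm of the pad's centre. Next is the yellow mug.

```bash
python3 - <<'E'
from h import *
x0=np.array([.5647,-.224])
manip.move_gripper(.075)
go(*x0,.23)
c,p,f,n,z=wfit(.09,.0243,x0,.035,.006);print("yellow",f,n,z)
x,y=(f[0]+x0)/2 if np.hypot(*(f[0]-x0))<.006 else x0
manip.move_straight([x,y,.0565],.15)
manip.move_gripper(.04,25);print("gap",manip.get_finger_gap(),manip.get_position(),manip.get_contact_force())
manip.move_straight([x,y,.22],.15);print("gap",manip.get_finger_gap(),manip.get_contact_force(),manip.get_clock())
c,_=shot("wrist");save(c,"w7")
E
```

```text
yellow (array([ 0.56536132, -0.22398348]), np.float64(0.0006941039705502909)) 521 0.08941107798673781
gap 0.05045286949942685 [ 0.56558899 -0.22459757  0.05763767] [-0.87803591 -0.88126485  5.89982456]
gap 0.050475736443411884 [-0.01433549 -0.24268738 -0.51151059] 27.3167
```

View pics/w7.png

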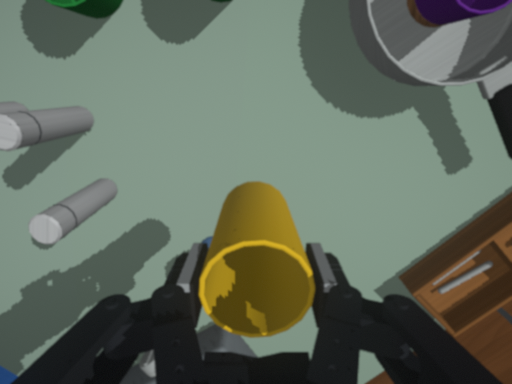

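The yellow mug is held upright, mouth at (257,288). Now I'll put it inside the purple mug.

```bash
python3 - <<'E'
from h import *
x,y=.5707,.033
go(x,y,.22)
manip.move_straight([x,y,.10],.12)
print("early touch?",manip.get_contact_force())
print("touch",manip.move_straight([x,y,.072],.02,until_force=3),manip.get_position(),manip.get_contact_force())
manip.move_gripper(.07);manip.dwell(.2)
manip.move_straight([x,y,.26],.2)
c,p,f,n,z=wfit(.113,.0243,(x,y),.035,.006);print("yellow",f,n,z)
q=toppts(cloud(c,p),.08,(x,y),.045,.006);q=q[np.hypot(*(q[:,:2]-[x,y]).T)>.028];print("purple",circ(q,.033,(x,y)),len(q))
save(c,"w8");print(manip.get_clock())
E
```

```text
early touch? [-0.77931132  0.5944796  -0.67048571]
touch True [0.57064691 0.03289093 0.08063208] [-0.35026166 -0.67490635  5.98211225]
yellow (array([0.57036678, 0.03352027]), np.float64(0.0007086157505443065)) 492 0.11238613146926885
purple (array([0.57137532, 0.03361508]), np.float64(0.0007309293259628279)) 366
32.0917
```

View pics/w8.png

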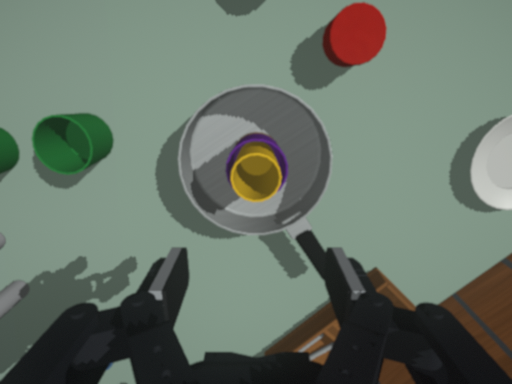

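The yellow mug stands in the purple mug, rim at z=112.4 mm. Last is the canister, the farthest one at (0.456,-0.380).

```bash
python3 - <<'E'
from h import *
x0=np.array([.456,-.380])
manip.move_gripper(.058)
go(*x0,.25)
c,p=shot("wrist");q=toppts(cloud(c,p),.12,x0,.03,.005);m,r=cv2.minEnclosingCircle((q[:,:2]*1000).astype(np.float32));m=np.array(m)/1000
print("can",m,r,len(q),np.median(q[:,2]))
x,y=(m+x0)/2 if np.hypot(*(m-x0))<.006 else x0
manip.move_straight([x,y,.088],.15)
manip.move_gripper(.02,30);print("gap",manip.get_finger_gap(),manip.get_position(),manip.get_contact_force())
manip.move_straight([x,y,.26],.15);print("gap",manip.get_finger_gap(),manip.get_contact_force(),manip.get_clock())
c,_=shot("wrist");save(c,"w9")
E
```

```text
can [ 0.45675906 -0.38055978] 14.953834533691406 741 0.1195823575608031
gap 0.029553639251054815 [ 0.45670396 -0.38098702  0.08896518] [-1.00332312 -0.52743472  4.63194513]
gap 0.02926049493192171 [ 0.27568922 -0.05535151 -1.42784132] 36.8917
```

View pics/w9.png

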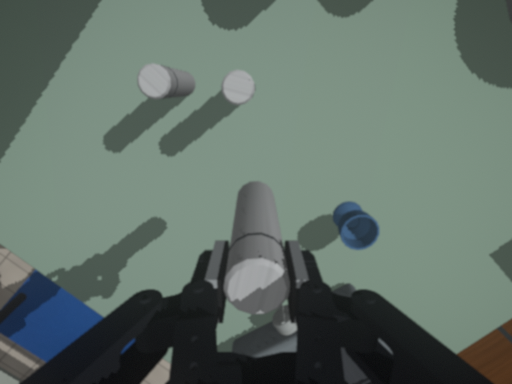

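The canister is held upright with its top at (257,285), and the other two still stand. I'll insert it along the yellow mug's axis.

```bash
python3 - <<'E'
from h import *
x,y=.5705,.033
go(x,y,.26)
manip.move_straight([x,y,.213],.08)
print("mouth",manip.move_straight([x,y,.130],.08,until_force=5),manip.get_position(),manip.get_contact_force())
print("touch",manip.move_straight([x,y,.106],.02,until_force=3),manip.get_position(),manip.get_contact_force())
print(manip.get_clock())
E
```

```text
mouth False [0.57099242 0.03294638 0.13060426] [-0.22772032 -0.28740747 -0.75743292]
touch True [0.57042395 0.03295135 0.11495536] [-0.61319282 -0.40649906  4.9154721 ]
41.2083
```

```bash
python3 - <<'E'
from h import *
x,y=.5705,.033
manip.move_gripper(.058);manip.dwell(.2)
manip.move_straight([x,y,.29],.2)
c,p=shot("wrist");P=cloud(c,p)
q=toppts(P,.146,(x,y),.03,.005);print("can",cv2.minEnclosingCircle((q[:,:2]*1000).astype(np.float32)),np.median(q[:,2]))
go(.35,-.30,.28);manip.dwell(.5)
for n in("top","scene"):
    c,_=shot(n);save(c,n+"2",s=1.5);P=cloud(c)
    q=toppts(P,.146,(x,y),.03,.005);print(n,"can",cv2.minEnclosingCircle((q[:,:2]*1000).astype(np.float32)),np.median(q[:,2]))
    for nm,H,r,c0,R0 in(("yellow",.113,.0243,(x,y),.035),("purple",.08,.033,(x,y),.04),("pan",.058,.0885,(.57,.032),.105)):
        q=toppts(P,H,c0,R0,.005);q=q[np.hypot(*(q[:,:2]-np.array(c0)).T)>r*.8];print(nm,circ(q,r,c0),len(q),np.median(q[:,2]))
save(c,"final",(200,150,360,290),4)
print(manip.get_clock())
E
```

```text
can ((570.635009765625, 33.358489990234375), 14.99505615234375) 0.1456257403718315
top can ((569.7681884765625, 32.78287887573242), 14.842921257019043) 0.14630222046688401
yellow (array([0.56950897, 0.03291138]), np.float64(0.0007377133359538005)) 82 0.11275873757979266
purple (array([0.57036565, 0.03328725]), np.float64(0.0007126446407532475)) 96 0.07993591120135124
pan (array([0.56903261, 0.03137167]), np.float64(0.0008919417624548426)) 323 0.05788250333287792
scene can ((569.5177001953125, 34.810577392578125), 15.845194816589355) 0.1468498594230151
yellow (array([0.56993706, 0.03467369]), np.float64(0.0007915826380551858)) 68 0.11242740637231213
purple (array([0.57075079, 0.03497207]), np.float64(0.0007442365731077441)) 81 0.07991399981148728
pan (array([0.56999136, 0.033332  ]), np.float64(0.0009513086904691798)) 338 0.05807706764098125
44.9583
```

View pics/scene2.png

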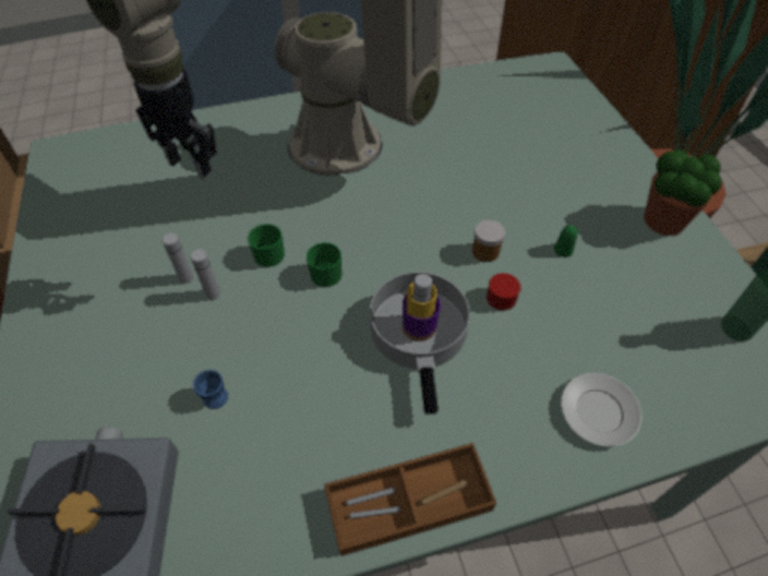

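View pics/final.png

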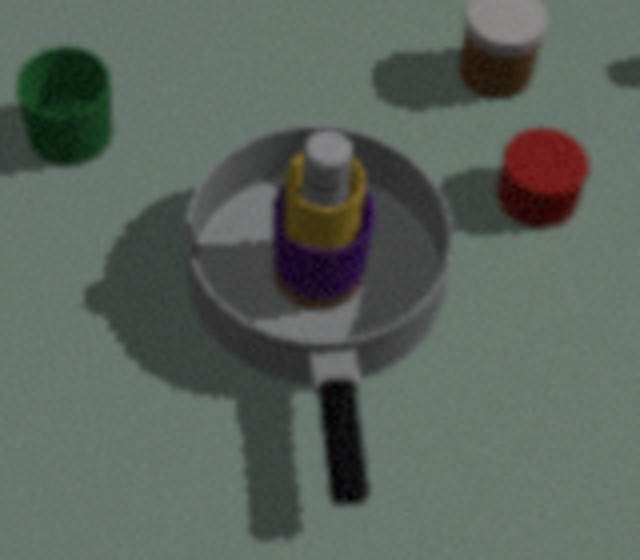

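In the scene view the stack stands upright in the pan at (422,305), the bystanders are where they were, and the arm is clear of everything.

```bash
python3 -c "
from h import *
manip.close_job();print(manip.get_clock())"
```

```text
the job is handed in; nothing more can be done
the job is handed in; nothing more can be done
```

The cook kit is packed in the saucepan and handed in after about 45 s of the 109 s allowed. I placed the cork pad, the purple mug, the yellow mug and then the farthest of the three canisters, each lowered until it touched and then let go.

- **Heights:** in the last pictures, the canister top and both mug rims were within 1 mm of the nested heights of 146, 113 and 80 mm. The cork pad measured flat when it was placed.
- **Centring:** everything was within about 2.5 mm of the pan's centre in each view.
- **Other things:** the pan measured within 0.2 mm of where it started. The bystanders and decoys looked unmoved in the last scene picture, though I did not re-measure them.
- **Disagreements:** the cameras differ by up to about 2 mm in absolute position, which matches their calibration. No check failed.

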